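Right the glue bottle and lift the caddy

TASK

One of the four glue bottles in the plywood caddy has tipped over and leans out over the caddy's low wall: first stand it upright in the caddy's lane and let go of it, with the caddy still on the bench. Then lift the caddy by the upright wooden grip board in its middle to about 12 cm above the bench and finish while holding it there, steady and level, with all four bottles standing upright in it. Do not tip the caddy or disturb the hammer, the tin or the curved plywood template lying nearby.

Things in the scene. Friction and masses are not known exactly. Their poses are not given: they have to be found in the camera images.
- caddy: Loose open plywood caddy, 72 mm (x) by 376 mm (y), 0.6 to 0.8 kg loaded. Origin: centre of its underside; x roughly away from the robot, y along the lane, z up. Floor 10 mm thick. Walls 8 mm thick; tops above the underside: +x wall 32 mm, -x wall 50 mm, end walls 42 mm.
- caddy_lane (a point): Middle of the lane's floor, 10 mm above the caddy's underside; axes as the caddy's. The lane is 56 mm wide (x) and 360 mm long (y), without dividers. Bottle places are at y = -142, -78, +78 and +142 mm (one bottle each, 5 mm to the -x side of the middle); which of them has the tipped bottle varies.
- caddy_handle (a point): Middle of the top edge of the caddy's upright wooden grip board (12 mm thick along x, 50 mm wide along y, fixed in the middle of the lane), 140 mm above the caddy's underside; axes as the caddy's.
- tipped_bottle: Square white bottle, round black cap: body 38 x 38 mm, 80 mm tall, shoulder to 88 mm, cap 26 mm in diameter from 88 to 115 mm. 60 to 100 g, rigid. Origin: centre of its underside; z towards the cap. At the start its foot is in the lane and it leans about 40 degrees from upright towards the caddy's +x side (away from the robot), resting on the low wall.
- bottle_a: Square white bottle, round black cap: body 38 x 38 mm, 80 mm tall, shoulder to 88 mm, cap 26 mm in diameter from 88 to 115 mm. 60 to 100 g, rigid. Origin: centre of its underside; z towards the cap. It stands upright in the caddy.
- bottle_b: Square white bottle, round black cap: body 38 x 38 mm, 80 mm tall, shoulder to 88 mm, cap 26 mm in diameter from 88 to 115 mm. 60 to 100 g, rigid. Origin: centre of its underside; z towards the cap. It stands upright in the caddy.
- bottle_c: Square white bottle, round black cap: body 38 x 38 mm, 80 mm tall, shoulder to 88 mm, cap 26 mm in diameter from 88 to 115 mm. 60 to 100 g, rigid. Origin: centre of its underside; z towards the cap. It stands upright in the caddy.
- hammer: Bystander: hammer lying on the bench to the robot's right, 0.45 kg, its handle towards the robot, about 0.26 m long; origin under the middle of its length. Leave alone.
- tin: Bystander: round closed tin, 84 mm in diameter, 65 mm tall, to the robot's left; origin at the centre of its underside. Leave alone.
- template: Bystander: flat curved plywood template, 8 mm thick, about 80 by 270 mm, lying on the bench beyond the caddy; origin at its underside. Leave alone.

How it is judged:
By the outcome, as a careful person would: the job done as asked, in the order asked, and still so for the second after the job is handed in, while the arm keeps its last pose, push and grip.
It also fails if it takes over 51 s, if anything falls off the work surface, if the arm or the gripper's body presses on something with over 40 N, if the wrist force passes 120 N, or if a joint passes its speed limit or range.

ROBOT

A 6-joint arm with a two-finger parallel gripper is mounted at the origin on the work surface. World frame = base frame: x ahead of the robot, y to its left, z up, the work surface at z = 0. Lengths are in m, angles in rad, forces in N, time in s.
With the tool pointing down it reaches from about 0.275 to 0.85 m from the base axis. Payload 19 kg.
Tool frame: the origin (TCP) lies at the very end of the fingers, on their centre line; the grasp point (between the pads) lies 19 mm behind it; z points along the fingers, y is the line along which they close (so a half turn about z gives the same grasp; the last joint's range is limited). The gripper opens to 85 mm and grips with 20 to 120 N. Pads are 22 mm wide; open, the fingers measure 114 mm over their backs; the gripper's body (76 mm by 85 mm) begins 54 mm behind the grasp point. The pads swing forward as they close: fully open they stand 13 mm farther back than shut.
Start: joints at [1.107, 0.15, 1.437, -0, 1.554, -0.134], TCP at [0.186, 0.544, 0.231] pointing down, gripper open.
Joint ranges: [-2.8, 2.8], [-0.68, 2.1], [0.12, 2.68], [-1.39, 4.53], [0.16, 2.79], [-2.81, 2.81]. Speed limits (rad/s): [1.89, 1.89, 2.22, 3.01, 3.01, 3.01].

INTERFACE

Orientations are given as a rotation vector (axis times angle).
In Python, from station import bot gives the robot as it stands.
- The arm moves only by the tool shift_gripper, called after ">>>" by a JSON object that holds its "name" and its "arguments". Schema: {"type":"object","properties":{"motion":{"type":"object","properties":{"increments":{"type":"array","items":{"type":"array","items":{"type":"number"},"minItems":7,"maxItems":7},"minItems":1,"maxItems":10}},"additionalProperties":false,"required":["increments"]},"only":{"type":"string"},"quiet":{"type":"boolean"},"lines":{"type":"string"}},"required":["motion"],"additionalProperties":false}. motion is an object whose key "increments" holds a list of rows, 1 to 10 of them, each of 7 numbers: the finger opening in m, then dx, dy, dz in units of 5 mm, then a rotation vector rx, ry, rz in units of 0.2 rad; each row is the pose to reach, as a shift and turn from the pose commanded when the call began, along the tool's axes at that moment; what a row does not reach only later rows make up. A row lasts 1/8 s, in which the tool goes at most 0.0625 m and 0.188 rad, less where a joint would pass 70% of its speed; a pose out of reach is approached as far as the arm can. The fingers move at their own pace and stop on an object; the grip force is fixed at half the most. Time passes only in rows, so rows that do not move let the fingers close. The tool returns the time, the measured TCP pose, the force, the opening and the grip force at its end. only (a regular expression) keeps the lines of the reply that match it, lines (a string "A,B") keeps lines A to B, and quiet returns only ok. Input that does not fit is refused with a message, and nothing moves.
- bot.get_state(): the state, without advancing time (a new reading comes with each control period).
- bot.camera(name): name is "scene" or "top" or "wrist"; returns the picture (400x640x3 uint8, blue, green, red); there is no depth.
- bot.camera_info(name): a dict with "vfov" (degrees; the focal length in pixels is half the picture's height over the tangent of half this angle, whatever the lens; pixels are square), "cx", "cy" (the principal point, pixels), "eye" and "rotation" of the camera in the world. Camera axes: x right, y up, looking along -z (the intrinsics and any distortion apply to the point x, -y, -z); pixel columns grow to the right and rows downward; lengths in m; the calibration is good to about 2 mm. A picture is of the moment at which its call begins: read the wrist's pose just before it. camera_info takes no time and is no camera call; for the wrist camera it gives the pose at the moment of the call.
- bot.job_done(): hands the job in; it is judged then, once.
The state is a dict: "t": time; "joint_positions": joint angles; "dq": joint speeds; "tau": joint torques, N m; "position": TCP position; "eef_rot": TCP orientation; "force": force on the tool from outside, world axes, zero at the start; "moment": the same for the moment, N m; "grip_width": finger opening in m; "grip_force": force on a finger pad.
Only numpy, scipy, OpenCV 4.12 (cv2) and the standard library are available. Lean on these libraries where they do the work, as an engineer would, in place of code of your own. Each camera call takes 0.05 s, during which the arm holds its last target. There are 200 camera calls.

## Working session

There is one attempt and no reset: what is moved stays moved. The work goes in short steps, Python scripts to look and compute and a tool call to move; the robot and the scene stay as the last step left them, time stands still between calls to the robot, and variables do not carry over. Pictures are saved under pics/ and viewed, at most 10 in all, crops included, and the job is handed in when it is done.

```bash
ls; mkdir -p pics; python3 - <<'E'
from station import bot
import cv2
for n in("scene","top"):
    im=bot.camera(n); cv2.imwrite(f"pics/{n}0.png",im); i=bot.camera_info(n); print(n,i)
s=bot.get_state(); print(s)
E
```

```text
pics
station.py
scene {'vfov': 45.387717338584835, 'cx': 322.5907410784224, 'cy': 205.4975685968926, 'eye': array([ 1.3370818 , -0.04591328,  1.24001979]), 'rotation': array([0.44414483, 0.43091738, 1.48846495])}
top {'vfov': 52.32686812741266, 'cx': 320.3919688880012, 'cy': 194.1406410596324, 'eye': array([0.49770371, 0.00707631, 1.26144677]), 'rotation': array([ 0.07763121, -0.09965497, -1.59341369])}
{'t': 0.1, 'joint_positions': array([ 1.10701519e+00,  1.50935914e-01,  1.43790871e+00, -7.81432599e-06,
        1.55380926e+00, -1.33993685e-01]), 'dq': array([ 0.00048066, -0.0002512 , -0.00195427, -0.00014684,  0.00014725,
        0.00119012]), 'tau': array([ 5.85056754e-03, -7.14379120e+01, -5.71789670e+01, -6.36083382e-05,
        7.21021963e-03, -9.39449546e-05]), 'position': array([0.18613384, 0.543822  , 0.23076488]), 'eef_rot': array([-5.15634224e-01, -3.09867824e+00,  1.59652141e-03]), 'force': array([-0.0551321 ,  0.30547468,  0.1072673 ]), 'moment': array([-0.02562908, -0.02418393,  0.05687763]), 'grip_force': 0.0, 'grip_width': 0.08546813020259776}
```

View pics/scene0.png

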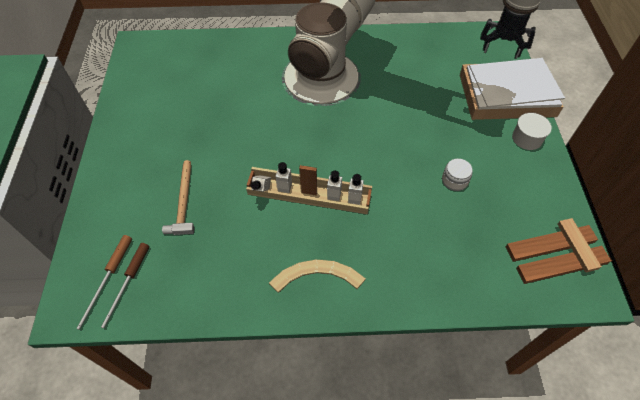

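View pics/top0.png

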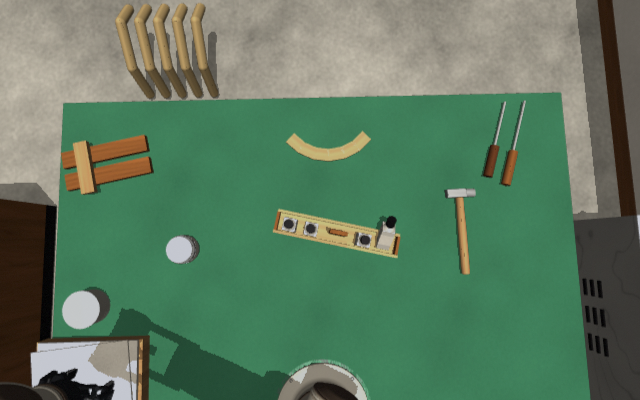

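The tipped bottle is at the caddy's right (-y) end: top (388,235), scene (262,184). The hammer, tin and template are clear of the caddy. I'll zoom in on both views.

```bash
python3 - <<'E'
import cv2,numpy as np
a=cv2.imread("pics/top0.png")[200:265,265:410]; b=cv2.imread("pics/scene0.png")[155:220,240:385]
cv2.imwrite("pics/z0.png",cv2.resize(np.vstack([a,b[:,:145]])[:130],None,fx=4.6,fy=4.6,interpolation=cv2.INTER_CUBIC))
E
```

```text
(no output)
```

View pics/z0.png

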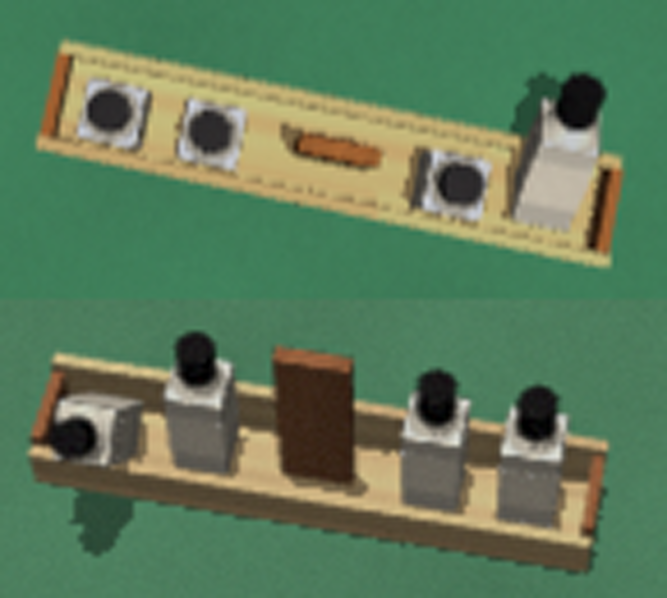

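```bash
cat > geo.py <<'E'
import numpy as np, cv2
from scipy.spatial.transform import Rotation as R
from scipy.optimize import least_squares
def proj(i,P):
    f=200/np.tan(np.radians(i["vfov"])/2)
    c=(np.atleast_2d(P)-i["eye"])@R.from_rotvec(i["rotation"]).as_matrix()
    return np.c_[i["cx"]+f*c[:,0]/-c[:,2], i["cy"]+f*c[:,1]/c[:,2]]
def tri(views):  # [(info,uv)]
    return least_squares(lambda p:np.concatenate([(proj(i,p)[0]-u) for i,u in views]),[.5,-.1,.1])
E
python3 - <<'E'
from geo import *
from station import bot
T=bot.camera_info("top");S=bot.camera_info("scene")
t=lambda x,y:np.array([265+x/4.6,200+y/4.6]); s=lambda x,y:np.array([240+x/4.6,155+(y-299)/4.6])
for n,a,b in [("b142",(108,108),(538,396)),("b78",(212,130),(437,380)),("b-78",(463,183),(197,343)),("handle",(338,150),(313,356)),("tipcap",(583,90),(70,438))]:
    r=tri([(T,t(*a)),(S,s(*b))]);print(n,r.x.round(4),"res px",(2*r.cost)**.5)
obs=[(T,t(65,42),(36,188,.032)),(T,t(40,147),(-36,188,.05)),(T,t(608,265),(-36,-188,.05)),(T,t(620,157),(36,-188,.032)),(T,t(338,150),(0,0,.14)),
(S,s(55,357),(-36,-188,.05)),(S,s(607,443),(-36,188,.05)),(S,s(588,572),(36,188,0)),(S,s(33,482),(36,-188,0)),(S,s(313,356),(0,0,.14))]
def pt(p,q): 
    c,sn=np.cos(p[2]),np.sin(p[2]);x,y=q[0]/1e3,q[1]/1e3
    return np.array([p[0]+c*x-sn*y,p[1]+sn*x+c*y,q[2]+p[3]])
f=lambda p:np.concatenate([proj(i,pt(p,q))[0]-u for i,u,q in obs])
r=least_squares(f,[.45,-.05,-.1,0]);print(r.x,f(r.x).round(1))
for q in [(-5,y,.125) for y in(142,78,-78,-142)]+[(0,0,.14)]:print(pt(r.x,q).round(4))
E
```

```text
b142 [0.5455 0.0798 0.1316] res px 0.12002603778249456
b78 [0.5308 0.0178 0.1315] res px 0.01413186033035975
b-78 [ 0.4954 -0.132   0.1306] res px 0.13108510420709185
handle [ 0.5167 -0.0579  0.1415] res px 0.4429922521920903
tipcap [ 0.5503 -0.2116  0.1093] res px 0.2618001807764983
[ 0.51691871 -0.05917063 -0.22821205 -0.00176993] [-0.6 -0.2 -0.8  0.3  0.2  0.4  0.7 -0.   0.7 -0.  -0.1 -0.4  0.2 -0.3
 -0.3  0.2  0.5  0.3 -0.1  0.8]
[0.5442 0.0803 0.1232]
[0.5297 0.0179 0.1232]
[ 0.4944 -0.134   0.1232]
[ 0.4799 -0.1964  0.1232]
[ 0.5169 -0.0592  0.1382]
```

Caddy pose is found: (0.517, -0.059), yaw -0.228 rad, with sub-pixel residuals, and the triangulated heights match. The tipped bottle is at caddy y = -141 and leans about 41°. Next I'll work out the shift to a pre-grasp along its axis.

```bash
cat >> geo.py <<'E'
CAD=np.array([.517,-.0590,0]);YAW=-.228
def cw(p): return CAD+R.from_euler('z',YAW).apply(np.array(p)/1e3)
def delta(s,Rt,p):
    R0=R.from_rotvec(s["eef_rot"])
    return R0.inv().apply(p-s["position"]).round(4),(R0.inv()*Rt).as_rotvec().round(4)
def rot(tilt,flip=0,turn=0): # tilt: bottle lean toward caddy +x; turn: tool y along caddy y (0) or caddy x (pi/2)
    b=np.array([np.sin(tilt),0,np.cos(tilt)]); z=-b; y=np.array([0,1.,0])*(-1 if flip else 1); x=np.cross(y,z)
    return R.from_euler('z',YAW)*R.from_matrix(np.c_[x,y,z])*R.from_euler('z',turn)
E
python3 - <<'E'
from geo import *
from station import bot
s=bot.get_state()
t=np.radians(41);b=np.array([np.sin(t),0,np.cos(t)])
base=np.array([-7,-141,22])
for f in(0,1):
  for back in (150,100): p=cw(base+(51+back)*b);print(f,back,p.round(3),*delta(s,rot(t,f),p))
print(R.from_rotvec(s["eef_rot"]).as_matrix().round(2))
E
```

```text
0 150 [ 0.607 -0.225  0.174] [-0.6468 -0.5907  0.0576] [ 0.0354  0.7148 -0.0978]
0 100 [ 0.575 -0.217  0.136] [-0.6142 -0.594   0.0953] [ 0.0354  0.7148 -0.0978]
1 150 [ 0.607 -0.225  0.174] [-0.6468 -0.5907  0.0576] [ 1.0663 -0.0528  2.8527]
1 100 [ 0.575 -0.217  0.136] [-0.6142 -0.594   0.0953] [ 1.0663 -0.0528  2.8527]
[[-0.95  0.32 -0.  ]
 [ 0.32  0.95 -0.  ]
 [ 0.   -0.   -1.  ]]
```
flip 0. Do 10 rows then rest. Row steps: 0.065 per row... just type final in repeated rows; first stay at height: use first rows with dz 0. Tool z down so +dz goes down.

Careful with the scale: shifts go in units of 5 mm and turns go in units of 0.2 rad. That gives: -0.4 m is -80, -0.36 m is -72, 0.35 rad is 1.75.

>>> {"name": "shift_gripper", "arguments": {"motion": {"increments":[[0.055,-40,-36,0,0,0,0],[0.055,-40,-36,0,0,0,0],[0.055,-40,-36,0,0,0,0],[0.055,-40,-36,0,0,0,0],[0.055,-80,-72,0,0.09,1.75,-0.25],[0.055,-80,-72,0,0.09,1.75,-0.25],[0.055,-80,-72,0,0.09,1.75,-0.25],[0.055,-80,-72,0,0.09,1.75,-0.25],[0.055,-80,-72,0,0.09,1.75,-0.25],[0.055,-80,-72,0,0.09,1.75,-0.25]]}}}

```text
t: 1.35
position: [0.4493, 0.0708, 0.2305]
eef_rot: [-0.395, -2.764, -0.056]
force: [-0.6, 1.0, -0.3]
grip_width: 0.055
grip_force: 0.0
```

```bash
python3 - <<'E'
from geo import *
from station import bot
s=bot.get_state()
t=np.radians(41);b=np.array([np.sin(t),0,np.cos(t)])
p=cw(np.array([-7,-141,22])+(51+150)*b);print(*delta(s,rot(t),p),s["joint_positions"].round(2))
E
```

```text
[-0.2395 -0.2394 -0.0248] [ 0.019   0.3638 -0.0517] [-0.06  0.12  1.51  0.07  1.85 -1.34]
```

>>> {"name": "shift_gripper", "arguments": {"motion": {"increments":[[0.055,-48,-48,-5,0.095,1.82,-0.26],[0.055,-48,-48,-5,0.095,1.82,-0.26],[0.055,-48,-48,-5,0.095,1.82,-0.26],[0.055,-48,-48,-5,0.095,1.82,-0.26],[0.055,-48,-48,-5,0.095,1.82,-0.26],[0.055,-48,-48,-5,0.095,1.82,-0.26],[0.055,-48,-48,-5,0.095,1.82,-0.26],[0.055,-48,-48,-5,0.095,1.82,-0.26],[0.055,-48,-48,-5,0.095,1.82,-0.26]]}}}

```text
t: 2.48
position: [0.6072, -0.2204, 0.1754]
eef_rot: [-0.269, -2.415, -0.102]
force: [-0.6, 0.6, -0.3]
grip_width: 0.055
grip_force: 0.0
```

```bash
python3 - <<'E'
from geo import *
from station import bot
s=bot.get_state();i=bot.camera_info("wrist");im=bot.camera("wrist")
t=np.radians(41);b=np.array([np.sin(t),0,np.cos(t)])
p=cw(np.array([-7,-141,22])+(51+150)*b);print(*delta(s,rot(t),p),s["joint_positions"].round(2),i)
# overlay predicted cap circle and shoulder square
base=np.array([-7,-141,22]);X=np.array([np.cos(t),0,-np.sin(t)]);Y=np.array([0,1,0])
a=np.linspace(0,6.28,60)
for pts,c in[([base+115*b+13*(np.cos(k)*X+np.sin(k)*Y) for k in a],(0,0,255)),([base+80*b+19*(u*X+v*Y) for u,v in[(1,1),(1,-1),(-1,-1),(-1,1)]],(255,0,0))]:
    cv2.polylines(im,[proj(i,np.array([cw(q) for q in pts])).round().astype(int)],True,c)
cv2.imwrite("pics/w1.png",im)
E
```

```text
[-0.0015 -0.0042  0.0009] [-0.0031  0.0016  0.0049] [-0.41  0.83  0.73 -0.16  2.28 -1.82] {'vfov': 60.48769255901981, 'cx': 320.1324526674828, 'cy': 200.76747729190836, 'eye': array([ 0.63682858, -0.22853838,  0.33768533]), 'rotation': array([0.32553438, 0.25835893, 1.3309448 ])}
```

View pics/w1.png

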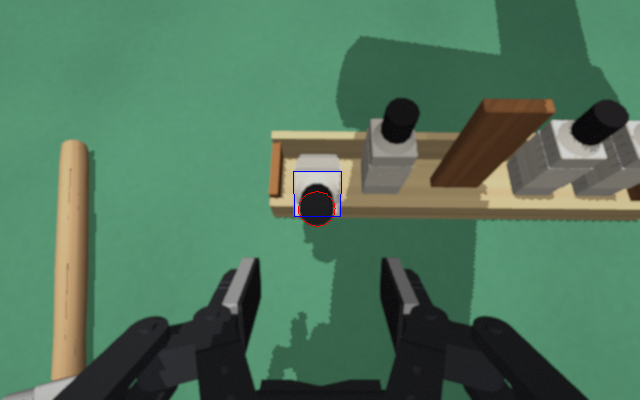

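The prediction fits the picture: the cap circle at (317,208) coincides and the body edges (293–342) agree. The fingers straddle the bottle, so I'll advance and close.

>>> {"name": "shift_gripper", "arguments": {"motion": {"increments":[[0.055,-0.2,-0.8,10,-0.015,0.005,0.025],[0.055,-0.2,-0.8,18,-0.015,0.005,0.025],[0.055,-0.2,-0.8,24,-0.015,0.005,0.025],[0.055,-0.2,-0.8,28,-0.015,0.005,0.025],[0.055,-0.2,-0.8,29.6,-0.015,0.005,0.025],[0.055,-0.2,-0.8,29.6,-0.015,0.005,0.025],[0.055,-0.2,-0.8,29.6,-0.015,0.005,0.025]]}}}

```text
t: 3.4
position: [0.5131, -0.2042, 0.0628]
eef_rot: [-0.278, -2.414, -0.103]
force: [0.1, -0.7, 0.0]
grip_width: 0.055
grip_force: 0.0
```

```bash
python3 - <<'E'
from geo import *
from station import bot
s=bot.get_state()
t=np.radians(41);b=np.array([np.sin(t),0,np.cos(t)])
p=cw(np.array([-7,-141,22])+(53)*b);print(*delta(s,rot(t),p))
E
```

```text
[0.0004 0.0013 0.0014] [ 0.0004  0.0012 -0.001 ]
```

To row units: 0.001 m is 0.2.

>>> {"name": "shift_gripper", "arguments": {"motion": {"increments":[[0.045,0,0.2,0.2,0,0,0],[0.04,0,0.2,0.2,0,0,0],[0.038,0,0.2,0.2,0,0,0],[0.03,0,0.2,0.2,0,0,0],[0.03,0,0.2,0.2,0,0,0],[0.03,0,0.2,0.2,0,0,0],[0.03,0,0.2,0.2,0,0,0]]}}}

```text
t: 4.28
position: [0.5121, -0.203, 0.0614]
eef_rot: [-0.278, -2.413, -0.104]
force: [2.0, -0.0, 1.5]
grip_width: 0.0373
grip_force: 59.7
```

```bash
python3 - <<'E'
from geo import *
from station import bot
s=bot.get_state();T=bot.camera("top")
cv2.imwrite("pics/t1.png",cv2.resize(T[180:280,250:420],None,fx=4,fy=4))
# lift 30mm: world up in tool axes; then upright pose above place
p0=s["position"];t=np.radians(41);b=np.array([np.sin(t),0,np.cos(t)])
print("up30",delta(s,R.from_rotvec(s["eef_rot"]),p0+[0,0,.03])[0])
for z in(40,12,10):print(z,*delta(s,rot(0),cw([-5,-141,z+53])))
E
```

```text
up30 [ 0.0197 -0.     -0.0226]
40 [ 0.0454  0.0003 -0.0023] [ 3.000e-04 -7.155e-01 -1.300e-03]
12 [0.0271 0.0003 0.0188] [ 3.000e-04 -7.155e-01 -1.300e-03]
10 [0.0258 0.0003 0.0203] [ 3.000e-04 -7.155e-01 -1.300e-03]
```

View pics/t1.png

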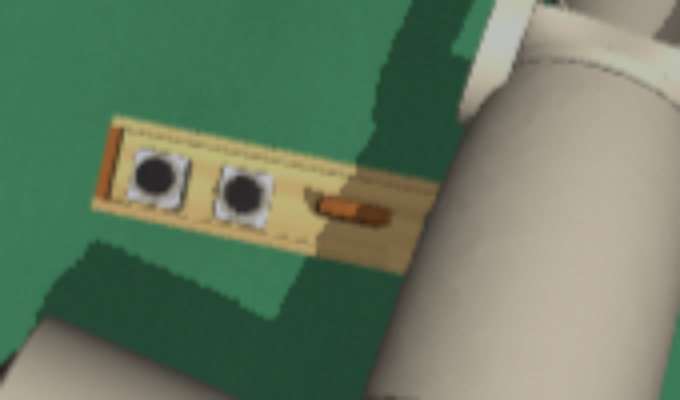

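Gripped at 37 mm width with 60 N, and the caddy hasn't moved. I'll lift the bottle, then turn it upright above the lane.

>>> {"name": "shift_gripper", "arguments": {"motion": {"increments":[[0.03,1.6,0,-1.8,0,0,0],[0.03,3.6,0,-4,0,0,0],[0.03,5.2,0,-6,0,0,0],[0.03,6,0,-5,0,-0.75,0],[0.03,7,0,-4,0,-1.5,0],[0.03,8,0,-3,0,-2.25,0],[0.03,9,0,-2,0,-3,0],[0.03,9.6,0,-1.2,0,-3.58,-0.005],[0.03,9.6,0,-1.2,0,-3.58,-0.005],[0.03,9.6,0,-1.2,0,-3.58,-0.005]]}}}

```text
t: 5.58
position: [0.481, -0.1959, 0.0982]
eef_rot: [-0.358, -3.121, 0.0]
force: [0.3, -0.3, -0.9]
grip_width: 0.037
grip_force: 60.1
```

```bash
python3 - <<'E'
from geo import *
from station import bot
s=bot.get_state();i=bot.camera_info("wrist");im=bot.camera("wrist")
cv2.imwrite("pics/w2.png",im)
for z in(30,12,10):print(z,*delta(s,rot(0),cw([-4,-141,z+53])))
S=bot.camera("scene");cv2.imwrite("pics/s2.png",cv2.resize(S[140:220,225:385],None,fx=5,fy=5,interpolation=cv2.INTER_CUBIC))
E
```

```text
30 [-0.0002  0.0005  0.0152] [-0.0001 -0.0004 -0.0004]
12 [-0.0002  0.0005  0.0332] [-0.0001 -0.0004 -0.0004]
10 [-0.0002  0.0005  0.0352] [-0.0001 -0.0004 -0.0004]
```

View pics/s2.png

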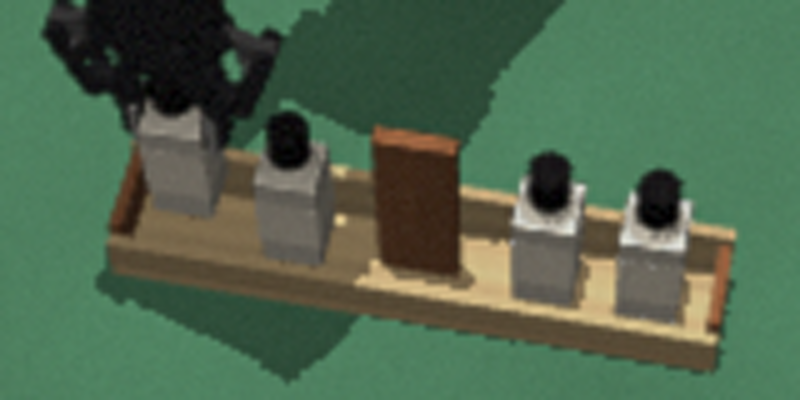

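The bottle is upright over the lane at (180,160), parallel to its neighbours and inside the walls. Lowering.

>>> {"name": "shift_gripper", "arguments": {"motion": {"increments":[[0.03,0,0,2,0,0,0],[0.03,0,0,4,0,0,0],[0.03,0,0,5.2,0,0,0],[0.03,0,0,6,0,0,0],[0.03,0,0,6.2,0,0,0],[0.03,0,0,6.2,0,0,0]]}}}

```text
t: 6.42
position: [0.4807, -0.1957, 0.0666]
eef_rot: [0.358, 3.121, 0.0]
force: [-0.5, -0.8, -1.5]
grip_width: 0.0368
grip_force: 60.1
```

>>> {"name": "shift_gripper", "arguments": {"motion": {"increments":[[0.03,0,0,0.2,0,0,0],[0.03,0,0,0.4,0,0,0],[0.03,0,0,0.4,0,0,0]]}}}

```text
t: 6.8
position: [0.4806, -0.1956, 0.0644]
eef_rot: [0.358, 3.121, 0.0]
force: [-0.5, -0.0, -1.4]
grip_width: 0.0368
grip_force: 60.1
```

To row units: 0.001 m is 0.2.

>>> {"name": "shift_gripper", "arguments": {"motion": {"increments":[[0.03,0,0,0.2,0,0,0],[0.03,0,0,0.2,0,0,0]]}}}

```text
t: 7.05
position: [0.4806, -0.1956, 0.0633]
eef_rot: [0.358, 3.121, 0.0]
force: [-0.1, 1.1, -2.1]
grip_width: 0.0372
grip_force: 60.1
```

>>> {"name": "shift_gripper", "arguments": {"motion": {"increments":[[0.03,0,0,0.2,0,0,0],[0.03,0,0,0.2,0,0,0]]}}}

```text
t: 7.3
position: [0.4806, -0.1956, 0.0623]
eef_rot: [0.358, 3.121, 0.0]
force: [1.2, 0.8, -1.0]
grip_width: 0.0372
grip_force: 60.1
```

To row units: 0.001 m is 0.2.

>>> {"name": "shift_gripper", "arguments": {"motion": {"increments":[[0.03,0,0,0.2,0,0,0],[0.03,0,0,0.2,0,0,0]]}, "only": "pos|force"}}

```text
position: [0.4808, -0.1957, 0.0618]
force: [-1.1, 1.8, 4.9]
grip_force: 60.8
```

>>> {"name": "shift_gripper", "arguments": {"motion": {"increments":[[0.03,0,0,0.2,0,0,0],[0.03,0,0,0.2,0,0,0]]}, "only": "pos|force"}}

```text
position: [0.4812, -0.1957, 0.0616]
force: [-3.1, 3.5, 16.9]
grip_force: 62.3
```

Firm contact with the floor at 17 N. I'll ease off slightly, release, and retreat straight up.

To row units: -0.13 m is -26, -0.08 m is -16.

>>> {"name": "shift_gripper", "arguments": {"motion": {"increments":[[0.03,0,0,-0.26,0,0,0],[0.03,0,0,-0.26,0,0,0],[0.04,0,0,-0.26,0,0,0],[0.044,0,0,-0.26,0,0,0],[0.046,0,0,-0.26,0,0,0],[0.046,0,0,-0.26,0,0,0],[0.046,0,0,-3,0,0,0],[0.046,0,0,-8,0,0,0],[0.046,0,0,-16,0,0,0],[0.046,0,0,-26,0,0,0]]}, "only": "pos|force|t:"}}

```text
t: 9.05
position: [0.4802, -0.1954, 0.1922]
eef_rot: [-0.358, -3.121, -0.001]
force: [1.4, 0.1, 0.4]
grip_force: 0.0
```

>>> {"name": "shift_gripper", "arguments": {"motion": {"increments":[[0.055,0,0,-4,0,0,0],[0.055,0,0,-4,0,0,0],[0.055,0,0,-4,0,0,0]]}, "only": "pos|force|t:"}}

```text
t: 9.43
position: [0.4803, -0.1955, 0.2099]
eef_rot: [-0.358, -3.121, -0.001]
force: [0.6, 0.7, -0.1]
grip_force: 0.0
```

```bash
python3 - <<'E'
from geo import *
from station import bot
s=bot.get_state()
for z in (200,140,90):print(z,*delta(s,rot(0,0,np.pi/2),cw([0,0,z])),delta(s,rot(0,0,-np.pi/2),cw([0,0,z]))[1],s["joint_positions"].round(2))
S=bot.camera("scene");T=bot.camera("top");cv2.imwrite("pics/s3.png",cv2.resize(np.vstack([S[135:220,225:385],T[190:275,255:415]]),None,fx=3.5,fy=3.5,interpolation=cv2.INTER_CUBIC))
E
```

```text
200 [-0.0049  0.1412  0.0099] [ 1.0000e-04 -7.0000e-04  1.5704e+00] [ 7.0000e-04  1.0000e-04 -1.5712e+00] [-0.54  0.04  1.6   0.    1.5  -1.88]
140 [-0.0049  0.1412  0.0699] [ 1.0000e-04 -7.0000e-04  1.5704e+00] [ 7.0000e-04  1.0000e-04 -1.5712e+00] [-0.54  0.04  1.6   0.    1.5  -1.88]
90 [-0.0049  0.1412  0.1199] [ 1.0000e-04 -7.0000e-04  1.5704e+00] [ 7.0000e-04  1.0000e-04 -1.5712e+00] [-0.54  0.04  1.6   0.    1.5  -1.88]
```

View pics/s3.png

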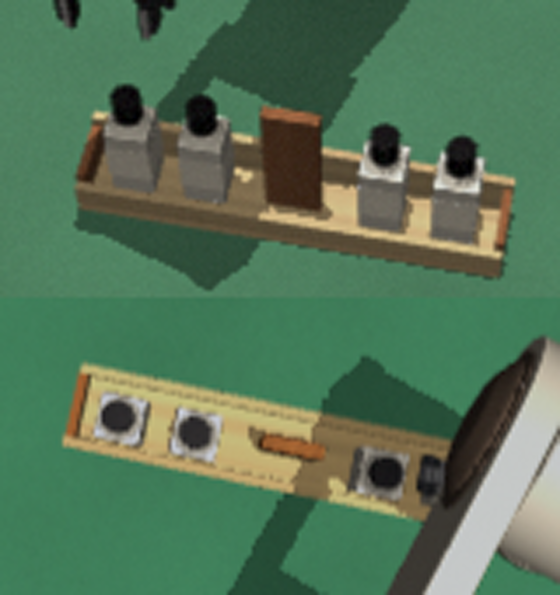

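All four bottles stand upright, the gripper is clear, and the caddy is where it was (the handle is still at top (338,232)). I'll move over the grip board with the tool turned a quarter.

To row units: 0.141 m is 28.2, 0.12 m is 24, 1.57 rad is 7.85.

>>> {"name": "shift_gripper", "arguments": {"motion": {"increments":[[0.05,-1,6,0,0,0,0.9],[0.05,-1,12,0,0,0,1.8],[0.05,-1,18,0,0,0,2.7],[0.05,-1,24,0,0,0,3.6],[0.05,-1,28.2,0,0,0,4.5],[0.05,-1,28.2,0,0,0,5.4],[0.05,-1,28.2,0,0,0,6.3],[0.05,-1,28.2,0,0,0,7.2],[0.05,-1,28.2,0,0,0,7.85],[0.05,-1,28.2,0,0,0,7.85]]}, "only": "pos|t:"}}

```text
t: 10.78
position: [0.5171, -0.0594, 0.2097]
eef_rot: [-2.458, -1.955, 0.001]
```

>>> {"name": "shift_gripper", "arguments": {"motion": {"increments":[[0.05,0,0,0,0,0,0],[0.05,0,0,0,0,0,0]]}, "only": "pos|force|t:"}}

```text
t: 11.02
position: [0.5173, -0.0594, 0.2103]
eef_rot: [-2.457, -1.957, -0.0]
force: [-0.1, 0.3, -0.1]
grip_force: 0.0
```

```bash
python3 - <<'E'
from geo import *
from station import bot
s=bot.get_state()
i=bot.camera_info("wrist");im=bot.camera("wrist")
print(*delta(s,rot(0,0,np.pi/2),cw([0,0,90])),s["joint_positions"].round(2))
for z,c in((140,(0,0,255)),(10,(255,0,0))):
    cv2.polylines(im,[proj(i,np.array([cw([6*u,25*v,z]) for u,v in[(1,1),(1,-1),(-1,-1),(-1,1)]])).round().astype(int)],True,c)
cv2.polylines(im,[proj(i,np.array([cw(q) for q in[(36,188,32),(36,-188,32),(-36,-188,50),(-36,188,50)]])).round().astype(int)],True,(0,255,0))
cv2.imwrite("pics/w3.png",im)
E
```

```text
[ 0.0003 -0.0004  0.1203] [ 0.0001 -0.0003  0.0022] [-0.26  0.05  1.59  0.    1.5  -0.04]
```

View pics/w3.png

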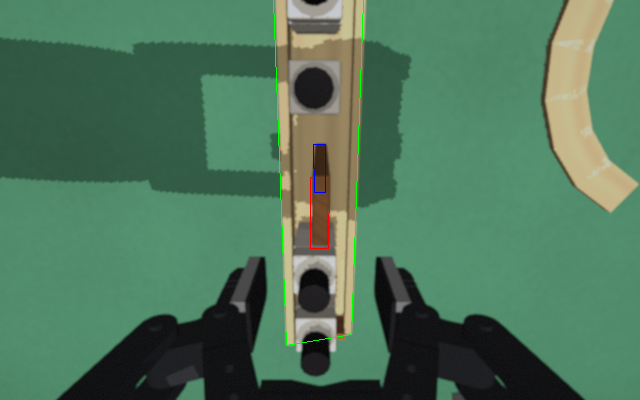

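The overlay fits the board (red box at (320,213)) and the caddy walls. Descending and closing.

To row units: 0.12 m is 24, 0.11 m is 22, 0.002 rad is 0.01.

>>> {"name": "shift_gripper", "arguments": {"motion": {"increments":[[0.05,0,0,8,0,0,0.01],[0.05,0,0,14,0,0,0.01],[0.05,0,0,19,0,0,0.01],[0.05,0,0,22,0,0,0.01],[0.05,0,0,24,0,0,0.01],[0.05,0,0,24,0,0,0.01],[0.035,0,0,24,0,0,0.01],[0.025,0,0,24,0,0,0.01],[0.018,0,0,24,0,0,0.01],[0.014,0,0,24,0,0,0.01]]}, "only": "pos|force|t:"}}

```text
t: 12.32
position: [0.5175, -0.0594, 0.0906]
eef_rot: [2.461, 1.952, 0.001]
force: [-1.3, 0.1, -0.5]
grip_force: 0.0
```

>>> {"name": "shift_gripper", "arguments": {"motion": {"increments":[[0.012,0,0,0,0,0,0],[0.004,0,0,0,0,0,0],[0.004,0,0,0,0,0,0],[0.004,0,0,0,0,0,0],[0.004,0,0,0,0,0,0]]}}}

```text
t: 12.95
position: [0.5175, -0.0594, 0.0907]
eef_rot: [2.461, 1.952, 0.001]
force: [-0.8, 0.2, 5.9]
grip_width: 0.0118
grip_force: 59.2
```

>>> {"name": "shift_gripper", "arguments": {"motion": {"increments":[[0.004,0,0,-0.2,0,0,0],[0.004,0,0,-0.6,0,0,0],[0.004,0,0,-1.2,0,0,0],[0.004,0,0,-2,0,0,0],[0.004,0,0,-3,0,0,0],[0.004,0,0,-4,0,0,0],[0.004,0,0,-4.8,0,0,0],[0.004,0,0,-5.4,0,0,0],[0.004,0,0,-5.8,0,0,0],[0.004,0,0,-6,0,0,0]]}}}

```text
t: 14.2
position: [0.5174, -0.0594, 0.1205]
eef_rot: [2.461, 1.952, 0.001]
force: [0.6, -0.1, -6.1]
grip_width: 0.0116
grip_force: 58.4
```

```bash
python3 - <<'E'
from geo import *
from station import bot
S=bot.camera("scene");T=bot.camera("top");print(bot.get_state()["moment"].round(2));cv2.imwrite("pics/s4.png",cv2.resize(np.vstack([S[125:215,225:385],T[190:280,255:415]]),None,fx=3.3,fy=3.3,interpolation=cv2.INTER_CUBIC))
E
```

```text
[-0.04 -0.04 -0.  ]
```

View pics/s4.png

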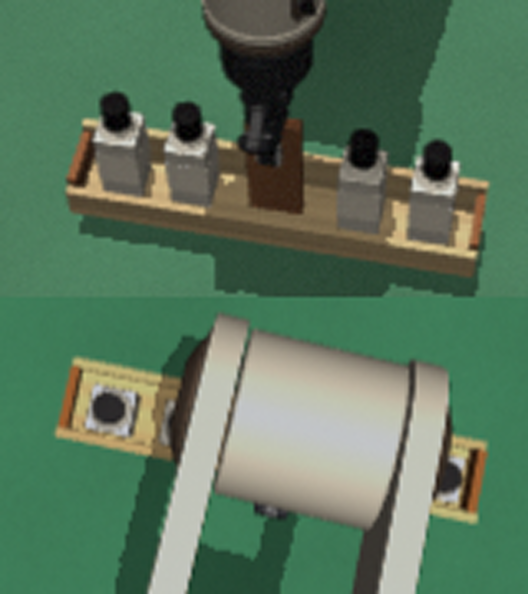

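The caddy is off the bench and level, it weighs about 6 N with negligible moment, and all four bottles are upright. Lifting the remaining 90 mm.

To row units: -0.09 m is -18, -0.087 m is -17.4.

>>> {"name": "shift_gripper", "arguments": {"motion": {"increments":[[0.004,0,0,-0.6,0,0,0],[0.004,0,0,-2,0,0,0],[0.004,0,0,-4,0,0,0],[0.004,0,0,-6.4,0,0,0],[0.004,0,0,-9,0,0,0],[0.004,0,0,-11.6,0,0,0],[0.004,0,0,-14,0,0,0],[0.004,0,0,-16,0,0,0],[0.004,0,0,-17.4,0,0,0],[0.004,0,0,-18,0,0,0]]}}}

```text
t: 15.55
position: [0.5174, -0.0595, 0.2107]
eef_rot: [2.461, 1.952, 0.001]
force: [-0.1, -0.3, -6.7]
grip_width: 0.0114
grip_force: 58.5
```

>>> {"name": "shift_gripper", "arguments": {"motion": {"increments":[[0.004,0,0,0,0,0,0],[0.004,0,0,0,0,0,0],[0.004,0,0,0,0,0,0],[0.004,0,0,0,0,0,0],[0.004,0,0,0,0,0,0],[0.004,0,0,0,0,0,0]]}}}

```text
t: 16.3
position: [0.5174, -0.0594, 0.2104]
eef_rot: [2.461, 1.952, 0.001]
force: [0.0, 0.0, -6.8]
grip_width: 0.0111
grip_force: 58.5
```

```bash
python3 - <<'E'
from geo import *
from station import bot
S=bot.camera("scene");T=bot.camera("top");i=bot.camera_info("scene");j=bot.camera_info("top");print(bot.get_state()["moment"].round(2))
for im,k in((S,i),(T,j)): # outline of wall tops if level with underside at z=0.12
    for q in [(36,188,120+32),(36,-188,120+32),(-36,-188,170),(-36,188,170)]:
        u,v=proj(k,cw(q))[0].round().astype(int); im[v,u]=(0,0,255)
cv2.imwrite("pics/s5.png",cv2.resize(np.vstack([S[90:195,215:395],T[185:280,245:425]]),None,fx=2.9,fy=2.9,interpolation=cv2.INTER_NEAREST))
E
```

```text
[0.01 0.05 0.08]
```

View pics/s5.png

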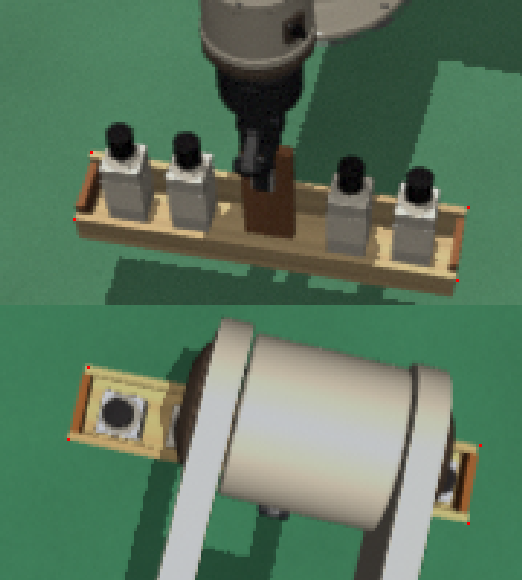

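The wall corners match the red marks for a level caddy with its underside at 0.12 m, all four bottles are upright, and the force is steady. Handing in.

```bash
python3 -c "
from station import bot
s=bot.get_state();print(s['t'],s['grip_width'],s['position'],s['force'].round(1));print(bot.job_done())"
```

```text
16.4 0.011216209353388297 [ 0.51737738 -0.05942903  0.21046577] [ 0.7  0.8 -6.9]
the job is handed in; nothing more can be done
None
```

The tipped bottle was stood upright in the lane and released, then the caddy was lifted by its grip board; I handed it in at 16.4 s, held level about 12 cm above the bench with all four bottles upright (no verdict was returned).

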